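# Weigh out the paint jars and tip the empties

### The job

The closed paint jars on the cutting mat all look alike, but some are full and some are empty: tell by their weight. First put every full jar in the wooden crate and every empty one in the yellow tip tray; only when all are sorted, lift the tray by its handle up to its stop so that they slide into the green bin, then let the tray back down level. Leave the other things on the desk where they are.

Things in the scene. Friction and masses are not known exactly. Their poses are not given: they have to be found in the camera images.
- jar1: closed opaque paint jar (absent in some runs), all jars look exactly alike: square white body 54 x 54 mm, 62 mm high, with a round black cap 44 mm across and 16 mm high on top, 78 mm high in all. Its origin is the centre of the jar, 39 mm above its foot; z points to the cap, x and y to the flat sides. A full jar weighs 0.22 to 0.30 kg, an empty one 0.035 to 0.055 kg; nothing but the weight tells them apart, and of the jars there at least one is full and one empty
- jar2: closed opaque paint jar (absent in some runs), all jars look exactly alike: square white body 54 x 54 mm, 62 mm high, with a round black cap 44 mm across and 16 mm high on top, 78 mm high in all. Its origin is the centre of the jar, 39 mm above its foot; z points to the cap, x and y to the flat sides. A full jar weighs 0.22 to 0.30 kg, an empty one 0.035 to 0.055 kg; nothing but the weight tells them apart, and of the jars there at least one is full and one empty
- jar3: closed opaque paint jar (absent in some runs), all jars look exactly alike: square white body 54 x 54 mm, 62 mm high, with a round black cap 44 mm across and 16 mm high on top, 78 mm high in all. Its origin is the centre of the jar, 39 mm above its foot; z points to the cap, x and y to the flat sides. A full jar weighs 0.22 to 0.30 kg, an empty one 0.035 to 0.055 kg; nothing but the weight tells them apart, and of the jars there at least one is full and one empty
- jar4: closed opaque paint jar (absent in some runs), all jars look exactly alike: square white body 54 x 54 mm, 62 mm high, with a round black cap 44 mm across and 16 mm high on top, 78 mm high in all. Its origin is the centre of the jar, 39 mm above its foot; z points to the cap, x and y to the flat sides. A full jar weighs 0.22 to 0.30 kg, an empty one 0.035 to 0.055 kg; nothing but the weight tells them apart, and of the jars there at least one is full and one empty
- jar5: closed opaque paint jar (absent in some runs), all jars look exactly alike: square white body 54 x 54 mm, 62 mm high, with a round black cap 44 mm across and 16 mm high on top, 78 mm high in all. Its origin is the centre of the jar, 39 mm above its foot; z points to the cap, x and y to the flat sides. A full jar weighs 0.22 to 0.30 kg, an empty one 0.035 to 0.055 kg; nothing but the weight tells them apart, and of the jars there at least one is full and one empty
- jar6: closed opaque paint jar (absent in some runs), all jars look exactly alike: square white body 54 x 54 mm, 62 mm high, with a round black cap 44 mm across and 16 mm high on top, 78 mm high in all. Its origin is the centre of the jar, 39 mm above its foot; z points to the cap, x and y to the flat sides. A full jar weighs 0.22 to 0.30 kg, an empty one 0.035 to 0.055 kg; nothing but the weight tells them apart, and of the jars there at least one is full and one empty
- crate_in (a point): centre of the inner floor of the fixed wooden crate on the robot's right, 8 mm above the table; inside 260 mm along x by 130 mm along y, walls 8 mm thick rising 40 mm above this point. Room for three jars in a row along x, 80 mm apart
- tray_in (a point): centre of the floor of the yellow tip tray, 118 mm above the table when the tray is down; moves with the tray. The tray is 238 mm wide inside along x (the hinge direction) and 148 mm deep along y (74 mm to either side of this point), walls 45 mm high on the two ends and on the -y side, 6 mm thick; the +y side has only a low lip 8 mm high, over which the contents slide out into the bin. Room for three jars in a row along x, 75 mm apart; nearer the -y wall they stand safer
- tray_handle (a point): middle of the tray's steel handle bar, 12 mm thick, 120 mm long along x, 55 mm out from the tray's -y wall (outer face), carried by an arm at each end and clear underneath; 148 mm above the table when the tray is down; moves with the tray, 215 mm from the hinge axis in y and 30 mm above it in z (tray frame)
- tray_hinge (a point): middle of the tray's hinge axis, on the rim of the bin 118 mm above the table; fixed; the axis runs along its x, +y points over the bin, -y to the tray and its handle
- bin_in (a point): centre of the inner floor of the fixed green recycling bin on the robot's left, 8 mm above the table, frame parallel to tray_hinge's; inside 274 mm along x, 194 mm along y; side walls 170 mm, far (+y) wall 200 mm high
- tip_tray (a joint): angle of the tip tray in rad: 0 level (down on its posts), grows as the handle is lifted, stop at 1.1; falls back by its own weight when let go. Lifting it needs a few newtons at the handle
- crate: the fixed wooden crate, 276 x 146 x 48 mm; origin at the centre of its underside
- station: the fixed green bin with its tip tray; origin on the table under the middle of the tray's hinge axis
- eraser: bystander: white block eraser with a blue sleeve, 60 x 30 x 18 mm, standing among the jars; origin at the centre of its underside
- tape_dispenser: bystander: green desk tape dispenser, 150 x 60 x about 95 mm high, beyond the jars; origin at the centre of its underside
- ink_bottle: bystander: small amber glass ink bottle with black cap, 48 mm across, 55 mm high, beyond the jars; origin at the centre of its underside
- pen_pot: bystander: blue ceramic pot with pens, 72 mm across, pens reach 190 mm high, beyond the jars; origin at the centre of its underside
- marker: bystander: black marker pen lying flat, 130 mm long, beyond the jars; origin at the centre of its underside
There are look-alikes about, which are no part of the job. Leave any red look-alike of the jar4 alone.

How it is judged:
By the outcome, as a careful person would: the job done as asked, in the order asked, and still so for the second after the job is handed in, with the robot touching nothing.
Of jar1, jar2, jar3, jar4, jar5, jar6 only 4 to 6 are there at a start; the rules pass over those that are not, and their reading is None.
At some moment in a run one of jar1, jar2, jar3, jar4, jar5, jar6 may be knocked a few centimetres aside while the robot is not near it.
Once in a run the grip may slacken for a moment while it holds something.
It also fails if it takes over 210 s, if anything falls off the work surface, if the arm or the gripper's body presses on something with over 40 N, if the wrist force passes 120 N, or if a joint passes its speed limit or range.

### The arm

A 6-joint arm with a two-finger parallel gripper is mounted at the origin on the work surface. World frame = base frame: x ahead of the robot, y to its left, z up, the work surface at z = 0. Lengths are in m, angles in rad, forces in N, time in s.
With the tool pointing down it reaches from about 0.275 to 0.75 m from the base axis. Payload 10.2 kg.
Tool frame: the origin (TCP) lies on the mounting face of the last link; the fingertips stand 173 mm ahead of it and the grasp point (between the pads) lies 155 mm ahead of it; z points along the fingers, y is the line along which they close (so a half turn about z gives the same grasp; the last joint's range is limited). The gripper opens to 85 mm and grips with 20 to 120 N. Pads are 22 mm wide; open, the fingers measure 114 mm over their backs; the gripper's body (76 mm by 85 mm) begins 54 mm behind the grasp point. The pads swing forward as they close: fully open they stand 13 mm farther back than shut.
Start: joints at [1.014, 0.313, 1.498, -0, 1.331, -0.223], TCP at [0.172, 0.496, 0.405] pointing down, gripper open.
Joint ranges: [-2.94, 2.94], [-0.97, 2.17], [0.19, 2.56], [-1.23, 4.37], [0.02, 3.11], [-2.88, 2.88]. Speed limits (rad/s): [2.39, 2.39, 3.01, 3.14, 3.14, 3.14].

### API

Orientations are given as a unit quaternion [x, y, z, w].
In Python, from bench import env gives the robot as it stands.
- The arm moves only by the tool play_rows, never from a script. Its argument "plan" is one flat list of numbers, 7 for each row, row after row: the shift along the tool's x, y, z in cm, then the turn, a rotation vector about the tool's x, y, z in degrees, then the finger opening in cm, from 0 to 8.54. In form: [dx, dy, dz, wx, wy, wz, hand, dx, dy, dz, wx, wy, wz, hand, ...]. A call has 1 to 20 rows; each row shifts and turns the commanded pose from where the row before left it, along the tool's axes as they then stand; what a row does not reach is not made up. A row lasts 1/10 s, in which the tool goes at most 50 mm and 8.59 degrees, less where a joint would pass 70% of its speed; a pose out of reach is approached as far as the arm can. A call with a gripper value outside its range is refused whole. The fingers move at their own pace and stop on an object; "grip_force" is the grip in N (left out, the last holds). Time passes only in rows, so rows that do not move let the fingers close. It gives the time, the measured TCP pose, the force, the opening and the grip force at its end, in the units of the state.
- env.read_state(): the state, without advancing time (a new reading comes with each control period).
- env.grab_frame(name): name is "scene" or "top" or "wrist"; returns the picture (384x512x3 uint8, red, green, blue); there is no depth.
- env.get_calibration(name): a dict with "K" (3x3 intrinsics, pixels), "rvec" (rotation vector, rad) and "tvec" (3), from world to camera coordinates, as OpenCV has them. Camera axes: x right, y down, z forward; pixel columns grow to the right and rows downward; lengths in m; the calibration is good to about 2 mm. A picture is of the moment at which its call begins: read the wrist's pose just before it. get_calibration takes no time and is no camera call; for the wrist camera it gives the pose at the moment of the call.
- env.finish_job(): hands the job in; it is judged then, once.
The state is a dict: "clock": time; "joints": joint angles; "qvel": joint speeds; "joint_efforts": joint torques, N m; "tool_pos": TCP position; "ee_rot": TCP orientation; "ft_force": force on the tool from outside, world axes, zero at the start; "torque": the same for the moment, N m; "finger_gap": opening from 0.0 (shut) to 1.0 (fully open); "finger_force": force on a finger pad.
Only numpy, scipy, OpenCV 4.12 (cv2) and the standard library are available. Lean on these libraries where they do the work, as an engineer would, in place of code of your own. Each camera call takes 0.05 s, during which the arm holds its last target. There are 200 camera calls.

## Working session

There is one attempt and no reset: what is moved stays moved. The work goes in short steps, Python scripts to look and compute and a tool call to move; the robot and the scene stay as the last step left them, time stands still between calls to the robot, and variables do not carry over. Pictures are saved under pics/ and viewed, at most 16 in all, crops included, and the job is handed in when it is done.

Besides the shell and the picture viewer there is one more tool, called by a JSON object that holds its "api" and its "payload", one argument or row to a line. play_rows: Moves the arm, as the interface text tells. Its arguments: {"type":"object","properties":{"plan":{"type":"array","items":{"type":"number"}},"grip_force":{"type":"number"}},"required":["plan"]}

```bash
mkdir -p pics; cat > h.py <<'E'
import numpy as np, cv2
from bench import env
from scipy.spatial.transform import Rotation as R
def snap(n,f): 
    im=env.grab_frame(n); cv2.imwrite('pics/'+f,im[:,:,::-1]); return im
def cam(n):
    c=env.get_calibration(n); return np.array(c['K']),cv2.Rodrigues(np.array(c['rvec'],float))[0],np.array(c['tvec'],float).ravel()
def ray(n,uv,z,c=None):
    K,Rm,t=c or cam(n); d=Rm.T@np.linalg.inv(K)@np.array([uv[0],uv[1],1.]); o=-Rm.T@t
    return o+d*(z-o[2])/d[2]
def proj(n,P):
    K,Rm,t=cam(n); p=K@(Rm@np.array(P,float)+t); return p[:2]/p[2]
def st():
    s=env.read_state(); print('t',round(s['clock'],2),'pos',np.round(s['tool_pos'],4),'rot',np.round(R.from_quat(s['ee_rot']).as_matrix(),3).tolist(),'ft',np.round(s['ft_force'],2),'gap',round(s['finger_gap'],3),'ff',s['finger_force'],'j',np.round(s['joints'],2)); return s
E
python3 - <<'E'
from h import *
a=snap('scene','s0.png');b=snap('top','t0.png')
cv2.imwrite('pics/st.png',cv2.resize(np.hstack([a,b]),(800,300))[:,:,::-1])
cv2.imwrite('pics/t0b.png',cv2.resize(b,(800,600),interpolation=cv2.INTER_CUBIC)[:,:,::-1])
for n in('scene','top'):
    K,Rm,t=cam(n);print(n,K.tolist(),-Rm.T@t,Rm[2])
st()
E
```

```text
scene [[409.43705360966754, 0.0, 256.46878324522123], [0.0, 409.43705360966754, 196.85346888485046], [0.0, 0.0, 1.0]] [ 1.08128225 -0.62918371  1.33284998] [-0.37481503  0.42921125 -0.82176116]
top [[374.1043631943129, 0.0, 253.3280674572578], [0.0, 374.1043631943129, 186.48877749153272], [0.0, 0.0, 1.0]] [ 0.35609728 -0.00604744  1.34093221] [ 0.15297456 -0.01322138 -0.98814168]
t 0.1 pos [0.172  0.496  0.4042] rot [[-0.945, 0.328, -0.001], [0.328, 0.945, -0.001], [0.0, -0.001, -1.0]] ft [ 0.21 -0.7  -0.39] gap 0.996 ff 0.0 j [ 1.01  0.31  1.5  -0.    1.33 -0.22]
```

View pics/t0b.png

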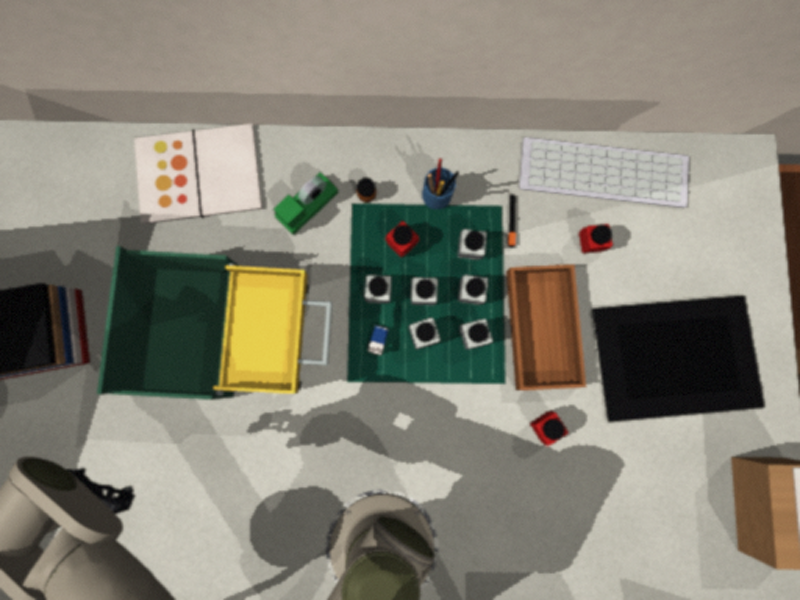

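View pics/s0.png

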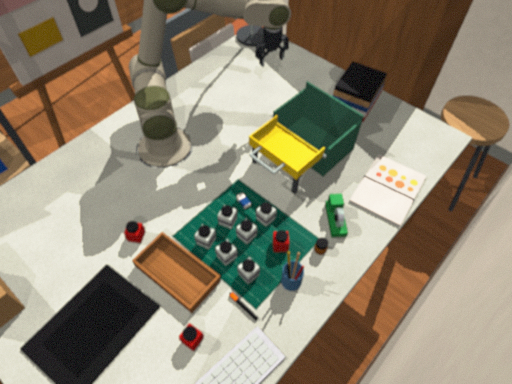

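The six white jars on the mat are at about (474,241), (378,288), (424,290), (474,288), (425,333) and (477,333) in the 800 px top view. The red look-alikes at (403,238), (597,237) and (549,428) stay where they are. The tray is at about (265,328), its handle at (325,332), and the crate at (546,328).

```bash
cat >> h.py <<'E'
def jars(verbose=True):
    im=env.grab_frame('top'); c=cam('top'); hsv=cv2.cvtColor(im,cv2.COLOR_RGB2HSV)
    w=((hsv[...,1]<60)&(hsv[...,2]>120)).astype(np.uint8)
    k=((im.max(2)<60)).astype(np.uint8)
    n,l,s,cc=cv2.connectedComponentsWithStats(k); out=[]
    for i in range(1,n):
        if not 50<s[i,4]<220: continue
        u,v=cc[i]; r=int(15); y0,x0=int(v)-r,int(u)-r
        if min(y0,x0)<0: continue
        p=w[y0:y0+2*r,x0:x0+2*r]
        if p.sum()<60: continue
        P=ray('top',(u,v),.078,c)
        m=np.zeros_like(w); ring=(w[y0:y0+2*r,x0:x0+2*r]); pts=np.argwhere(ring)[:,::-1]+[x0,y0]
        wp=np.array([ray('top',q,.062,c)[:2] for q in pts]); wp=wp[np.linalg.norm(wp-P[:2],axis=1)<.045]
        rect=cv2.minAreaRect((wp*1000).astype(np.float32)) if len(wp)>5 else None
        out.append((P[:2].round(4),int(s[i,4]),(round(u*1.5625),round(v*1.5625)),rect and [np.round(rect[0],0).tolist(),np.round(rect[1],0).tolist(),round(rect[2])]))
    if verbose:
        for o in out: print(o)
    return im,out
E
python3 - <<'E'
from h import *
im,o=jars()
f=.64
T=lambda u,v,z:ray('top',(u*f,v*f),z)[:2].round(3)
print('crate corners top',[T(*p,.048) for p in((509,268),(573,266),(584,386),(518,389))])
print('tray rim corners',[T(*p,.163) for p in((229,266),(306,270),(298,391),(217,389))])
print('handle',[T(*p,.148) for p in((329,303),(325,363))])
print('bin rim',[T(*p,.178) for p in ((118,250),(101,393))])
E
```

```text
(array([ 0.8014, -0.1253]), 122, (443, 183), [[831.0, -115.0], [17.0, 72.0], 16])
(array([0.7872, 0.0479]), 113, (366, 187), [[794.0, 48.0], [70.0, 78.0], 1])
(array([ 0.7335, -0.2814]), 68, (512, 213), [[737.0, -289.0], [89.0, 73.0], 19])
(array([ 0.6732, -0.195 ]), 122, (474, 238), [[669.0, -193.0], [53.0, 55.0], 84])
(array([ 0.6878, -0.4793]), 112, (601, 234), [[690.0, -486.0], [89.0, 75.0], 17])
(array([ 0.6623, -0.2374]), 166, (493, 243), [[650.0, -247.0], [57.0, 86.0], 37])
(array([ 0.56  , -0.0864]), 103, (425, 288), [[559.0, -83.0], [53.0, 52.0], 0])
(array([ 0.5103, -0.0641]), 52, (414, 310), [[509.0, -79.0], [48.0, 87.0], 87])
(array([ 0.4655, -0.0877]), 101, (425, 331), [[464.0, -85.0], [53.0, 52.0], 19])
(array([ 0.2622, -0.3599]), 128, (553, 429), [[262.0, -361.0], [85.0, 88.0], 1])
(array([ 0.2029, -0.8261]), 77, (774, 460), [[237.0, -819.0], [21.0, 70.0], 11])
crate corners top [array([ 0.613, -0.278]), array([ 0.62 , -0.424]), array([ 0.352, -0.439]), array([ 0.344, -0.293])]
tray rim corners [array([0.586, 0.32 ]), array([0.58 , 0.163]), array([0.336, 0.17 ]), array([0.338, 0.33 ])]
handle [array([0.515, 0.115]), array([0.392, 0.12 ])]
bin rim [array([0.613, 0.541]), array([0.328, 0.55 ])]
```

```bash
cat >> h.py <<'E'
def jars2():
    im=env.grab_frame('top'); c=cam('top'); K,Rm,t=c
    N=2000; H=K@np.column_stack([Rm[:,0],Rm[:,1],Rm[:,2]*.062+t])
    # rectify plane z=.062: px=(x*1000-300, y*1000+350)
    A=np.array([[1/1000,0,.3],[0,1/1000,-.35],[0,0,1]])
    w=cv2.warpPerspective(im,H@A,(450,400),flags=cv2.WARP_INVERSE_MAP|cv2.INTER_LINEAR)
    hsv=cv2.cvtColor(w,cv2.COLOR_RGB2HSV); m=((hsv[...,1]<70)&(hsv[...,2]>115)).astype(np.uint8)
    n,l,s,cc=cv2.connectedComponentsWithStats(m)
    for i in range(1,n):
        pts=np.argwhere(l==i)[:,::-1].astype(np.float32)
        if not 500<len(pts)<4500: continue
        (cx,cy),(a,b),an=cv2.minAreaRect(pts)
        if max(a,b)>75: continue
        print('xy',round(cx+300),round(cy-350),'size',round(a),round(b),'ang',round((an+45)%90-45,1),'n',len(pts))
    return w
E
python3 - <<'E'
from h import *
w=jars2(); cv2.imwrite('pics/rect.png',cv2.resize(w,(675,600))[:,:,::-1])
E
```

```text
xy 720 -269 size 58 15 ang 0.0 n 816
xy 464 -200 size 55 58 ang 15.5 n 1370
xy 564 -196 size 57 56 ang -7.9 n 1234
xy 669 -194 size 56 57 ang -5.5 n 1183
xy 464 -85 size 55 55 ang 18.4 n 1126
xy 560 -84 size 55 55 ang 0.0 n 1082
xy 547 20 size 56 25 ang -14.6 n 709
xy 431 20 size 31 25 ang -15.9 n 699
```

View pics/rect.png

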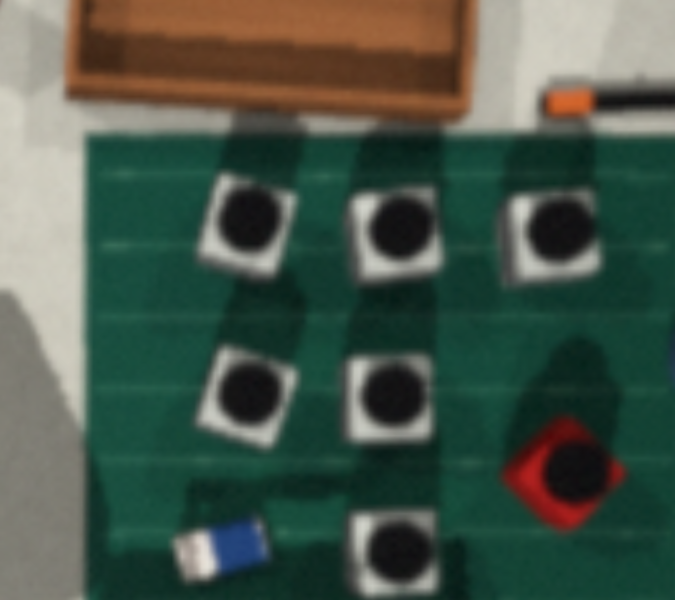

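```bash
cat >> h.py <<'E'
def to(x,y,z,yaw,show=True):
    """turn about tool z (deg), then shift in turned tool axes (cm); yaw = world direction of tool y"""
    s=env.read_state(); M=R.from_quat(s['ee_rot']).as_matrix(); ps=np.degrees(np.arctan2(M[1,1],M[0,1]))
    d=(yaw-ps+90)%180-90; a=np.radians(ps+d)
    B=np.array([[-np.sin(a),np.cos(a),0],[np.cos(a),np.sin(a),0],[0,0,-1]])
    v=B@(np.array([x,y,z])-s['tool_pos'])*100
    print('t',round(s['clock'],1),'at',np.round(s['tool_pos'],4),'yaw',round(ps,1),'tilt',np.round(M[:2,2],3),'-> turn wz',round(-d,1),'shift',v.round(2),'j6',round(s['joints'][5],2),'gap',round(s['finger_gap']*8.54,2),'ft',np.round(s['ft_force'],2))
E
python3 -c "
from h import *
to(.465,-.086,.33,108.4)"
```

```text
t 0.2 at [0.172  0.496  0.4044] yaw 70.9 tilt [-0.    -0.001] -> turn wz -37.5 shift [ -9.43 -64.47   7.44] j6 -0.22 gap 8.55 ft [0.54 0.13 0.39]
```

{"api": "play_rows", "payload": {
  "plan": [0,0,0,0,0,-7.5,8.5,0,0,0,0,0,-7.5,8.5,0,0,0,0,0,-7.5,8.5,0,0,0,0,0,-7.5,8.5,0,0,0,0,0,-7.5,8.5,-0.6,-4.3,0,0,0,0,8.5,-0.6,-4.3,0,0,0,0,8.5,-0.6,-4.3,0,0,0,0,8.5,-0.6,-4.3,0,0,0,0,8.5,-0.6,-4.3,0,0,0,0,8.5,-0.6,-4.3,0.5,0,0,0,8.5,-0.6,-4.3,0.5,0,0,0,8.5,-0.6,-4.3,0.5,0,0,0,8.5,-0.6,-4.3,0.5,0,0,0,8.5,-0.6,-4.3,0.5,0,0,0,8.5,-0.6,-4.3,1,0,0,0,8.5,-0.6,-4.3,1,0,0,0,8.5,-0.6,-4.3,1,0,0,0,8.5,-0.8,-4.3,1,0,0,0,8.5,-0.8,-4.3,1,0,0,0,8.5],
  "grip_force": 40
}}

```text
clock: 2.2
tool_pos: [0.465, -0.0883, 0.3292]
ee_rot: [-0.159, 0.987, 0.0, 0.0]
ft_force: [0.1, 0.4, 1.0]
finger_gap: 0.995
finger_force: 0.0
```

{"api": "play_rows", "payload": {
  "plan": [0,0,0,0,0,0,8.5,0,0,0,0,0,0,8.5]
}}

```text
clock: 2.4
tool_pos: [0.4645, -0.0869, 0.3292]
ee_rot: [-0.159, 0.987, 0.0, -0.001]
ft_force: [0.3, 1.0, -0.4]
finger_gap: 0.996
finger_force: 0.0
```

```bash
python3 -c "
from h import *
to(.465,-.086,.33,108.4)
print(proj('wrist',(.465,-.086,.078)),[proj('wrist',p) for p in ((.562,.018,.078),(.464,-.2,.078),(.56,-.085,.078))])
im=snap('wrist','w1.png')
to(.465,-.086,.197,108.4)"
```

```text
t 2.4 at [ 0.4645 -0.0869  0.3292] yaw 108.3 tilt [-0.001  0.001] -> turn wz -0.1 shift [-0.07  0.07 -0.08] j6 -2.32 gap 8.51 ft [ 0.35  0.99 -0.39]
[256.80056054 203.69903679] [array([324.59442956, 321.0240264 ]), array([126.09168012, 161.70369691]), array([226.72552152, 292.21246033])]
t 2.5 at [ 0.4643 -0.0861  0.3296] yaw 108.4 tilt [-0.001  0.   ] -> turn wz -0.0 shift [-7.000e-02 -1.000e-02  1.326e+01] j6 -2.32 gap 8.51 ft [-0.26 -0.58 -0.39]
```

View pics/w1.png

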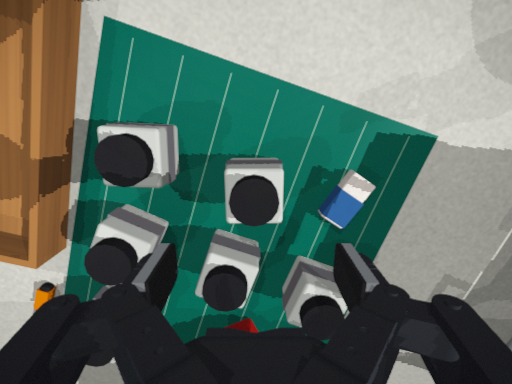

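The wrist view shows jar A, its cap at (254,200), within 3 mm of the prediction and square to the fingers, so I go down and grip.

{"api": "play_rows", "payload": {
  "plan": [0.2,-0.2,2.5,0,0,0,8.5,0,0,2.5,0,0,0,8.5,0,0,2.5,0,0,0,8.5,0,0,2.5,0,0,0,8.5,0,0,2,0,0,0,8.5,0,0,1.2,0,0,0,8.5,0,0,0,0,0,0,4,0,0,0,0,0,0,4,0,0,0,0,0,0,4,0,0,0,0,0,0,4,0,0,0,0,0,0,4,0,0,0,0,0,0,4],
  "grip_force": 40
}}

```text
clock: 3.65
tool_pos: [0.4636, -0.0889, 0.1988]
ee_rot: [-0.16, 0.987, -0.0, 0.001]
ft_force: [-0.1, 2.4, 8.2]
finger_gap: 0.629
finger_force: 44.0
```

{"api": "play_rows", "payload": {
  "plan": [0,0,-2,0,0,0,4,0,0,-3,0,0,0,4,0,0,-3,0,0,0,4,0,0,-3,0,0,0,4,0,0,-3,0,0,0,4,0,0,0,0,0,0,4,0,0,0,0,0,0,4,0,0,0,0,0,0,4]
}}

```text
clock: 4.45
tool_pos: [0.463, -0.0889, 0.3363]
ee_rot: [-0.16, 0.987, 0.001, -0.001]
ft_force: [0.3, 0.0, -3.0]
finger_gap: 0.628
finger_force: 43.6
```

```bash
cat >> h.py <<'E'
def weigh(n=8):
    f=[]
    for i in range(n):
        f.append(env.read_state()['ft_force']); env.grab_frame('wrist') 
    print('F',np.mean(f,0).round(2),np.std(f,0).round(2))
E
python3 -c "
from h import *
weigh(6)
to(.46,.249,.36,88)
to(.482,-.3585,.36,93)"
```

```text
F [-0.04  0.12 -2.91] [0.52 0.32 0.38]
t 4.8 at [ 0.4633 -0.089   0.3372] yaw 108.4 tilt [-0.001  0.   ] -> turn wz 20.4 shift [ 1.51 33.77 -2.28] j6 -2.33 gap 5.37 ft [-0.69  0.83 -2.75]
t 4.8 at [ 0.4633 -0.089   0.3372] yaw 108.4 tilt [-0.001  0.   ] -> turn wz 15.4 shift [ -0.46 -27.01  -2.28] j6 -2.33 gap 5.37 ft [-0.69  0.83 -2.75]
```

Jar A weighs about 2.9 N, so it is full and goes in the crate's near slot.

```bash
python3 -c "
from h import *
to(.402,-.363,.337,93)"
```

```text
t 4.8 at [ 0.4633 -0.089   0.3372] yaw 108.4 tilt [-0.001  0.   ] -> turn wz 15.4 shift [ 7.550e+00 -2.704e+01  2.000e-02] j6 -2.33 gap 5.37 ft [-0.69  0.83 -2.75]
```

{"api": "play_rows", "payload": {
  "plan": [0,0,0,0,0,7.7,4,0,0,0,0,0,7.7,4,0.9,-3,0,0,0,0,4,0.9,-3,0,0,0,0,4,0.9,-3,0,0,0,0,4,0.9,-3,0,0,0,0,4,0.8,-3,0,0,0,0,4,0.8,-3,0,0,0,0,4,0.8,-3,0,0,0,0,4,0.8,-3,0,0,0,0,4,0.7,-3,0,0,0,0,4,0,0,3,0,0,0,4,0,0,3,0,0,0,4,0,0,0,0,0,0,4]
}}

```text
clock: 6.15
tool_pos: [0.4017, -0.362, 0.2741]
ee_rot: [-0.026, 1.0, 0.003, -0.002]
ft_force: [-0.6, 0.6, -3.2]
finger_gap: 0.631
finger_force: 43.7
```

```bash
python3 -c "
from h import *
to(.402,-.363,.208,93)
im=snap('wrist','w2.png')"
```

```text
t 6.2 at [ 0.4017 -0.362   0.2741] yaw 92.9 tilt [-0.005  0.006] -> turn wz -0.1 shift [-0.02 -0.1   6.61] j6 -2.57 gap 5.39 ft [-0.6   0.58 -3.21]
```

View pics/w2.png

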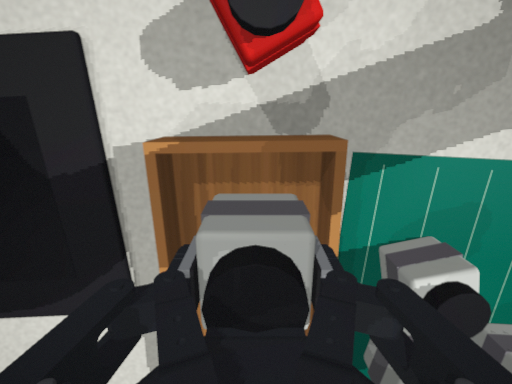

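The jar hangs centred over the crate and square to it, with its cap at (255,290) and the crate's near wall at row 145.

{"api": "play_rows", "payload": {
  "plan": [0,0,2,0,0,0,4,0,0,2,0,0,0,4,0,0,1.6,0,0,0,4,0,0,0.8,0,0,0,4,0,0,0,0,0,0,4,0,0,0.2,0,0,0,4,0,0,0,0,0,0,7,0,0,0,0,0,0,7,0,0,0,0,0,0,7,0,0,-3,0,0,0,7,0,0,-4,0,0,0,8.5,0,0,-4,0,0,0,8.5,0,0,-2,0,0,0,8.5]
}}

```text
clock: 7.5
tool_pos: [0.4025, -0.3626, 0.3456]
ee_rot: [-0.026, 1.0, -0.002, 0.001]
ft_force: [-0.0, 0.1, -0.8]
finger_gap: 0.996
finger_force: 0.0
```

```bash
python3 -c "
from h import *
jars2()
to(.462,-.2,.33,105.5)"
```

```text
xy 720 -268 size 15 58 ang 0.0 n 812
xy 464 -200 size 55 58 ang 15.5 n 1364
xy 564 -195 size 55 56 ang -8.1 n 1163
xy 670 -194 size 56 55 ang -6.5 n 984
xy 560 -84 size 55 55 ang 0.0 n 1080
xy 546 20 size 56 24 ang -13.4 n 697
xy 431 20 size 31 25 ang -15.9 n 699
t 7.5 at [ 0.4027 -0.3628  0.3475] yaw 93.0 tilt [ 0.005 -0.007] -> turn wz -12.5 shift [-10.07  14.1    1.75] j6 -2.57 gap 8.52 ft [ 0.34 -0.36  3.53]
```

{"api": "play_rows", "payload": {
  "plan": [0,0,0,0,0,-6.2,8.5,0,0,0,0,0,-6.2,8.5,-1.7,2.3,0,0,0,0,8.5,-1.7,2.3,0,0,0,0,8.5,-1.7,2.3,0,0,0,0,8.5,-1.7,2.4,0,0,0,0,8.5,-1.6,2.4,0,0,0,0,8.5,-1.6,2.4,0,0,0,0,8.5,0,0,3,0,0,0,8.5,0,0,3,0,0,0,8.5,0,0,0,0,0,0,8.5,0,0,0,0,0,0,8.5]
}}

```text
clock: 8.75
tool_pos: [0.4616, -0.2002, 0.2823]
ee_rot: [-0.134, 0.991, 0.0, -0.0]
ft_force: [0.9, -0.8, -0.1]
finger_gap: 0.998
finger_force: 0.0
```

```bash
cat >> h.py <<'E'
def wcap(x,y):
    """refine jar centre from wrist view: dark cap near predicted pixel"""
    c=cam('wrist'); im=env.grab_frame('wrist'); u,v=proj('wrist',(x,y,.078))
    g=cv2.cvtColor(im,cv2.COLOR_RGB2GRAY); k=(g<60).astype(np.uint8); n,l,s,cc=cv2.connectedComponentsWithStats(k)
    i=l[int(v),int(u)]; print('pred',u.round(),v.round(),'blob',s[i].tolist(),cc[i].round(1),'->',ray('wrist',cc[i],.078,c)[:2].round(4))
E
python3 -c "
from h import *
wcap(.462,-.2)
to(.462,-.2,.199,105.5)"
```

```text
pred 257.0 224.0 blob [220, 193, 61, 63, 2962] [249.7 224.3] -> [ 0.4627 -0.205 ]
t 8.8 at [ 0.4617 -0.2004  0.283 ] yaw 105.4 tilt [ 0.001 -0.001] -> turn wz -0.1 shift [-0.04  0.03  8.4 ] j6 -2.48 gap 8.51 ft [ 1.24  0.69 -0.13]
```

{"api": "play_rows", "payload": {
  "plan": [0,-0.4,2,0,0,0,8.5,0,0,2,0,0,0,8.5,0,0,2,0,0,0,8.5,0,0,1.6,0,0,0,8.5,0,0,0.8,0,0,0,8.5,0,0,0,0,0,0,4,0,0,0,0,0,0,4,0,0,0,0,0,0,4,0,0,0,0,0,0,4,0,0,0,0,0,0,4,0,0,-2,0,0,0,4,0,0,-3,0,0,0,4,0,0,-3,0,0,0,4,0,0,-3,0,0,0,4,0,0,-3,0,0,0,4,0,0,0,0,0,0,4,0,0,0,0,0,0,4,0,0,0,0,0,0,4]
}}

```text
clock: 10.6
tool_pos: [0.4623, -0.2038, 0.3368]
ee_rot: [-0.134, 0.991, 0.001, -0.001]
ft_force: [0.0, -0.1, -0.2]
finger_gap: 0.632
finger_force: 42.3
```

```bash
python3 -c "
from h import *
weigh(5)
to(.482,-.3585,.337,93)
to(.53,.24,.44,88)"
```

```text
F [ 0.15 -0.23 -0.04] [0.25 0.52 0.53]
t 10.8 at [ 0.4625 -0.2039  0.3371] yaw 105.4 tilt [-0.001  0.001] -> turn wz 12.4 shift [-1.140e+00 -1.554e+01  1.000e-02] j6 -2.49 gap 5.35 ft [ 0.02  0.29 -0.64]
t 10.8 at [ 0.4625 -0.2039  0.3371] yaw 105.4 tilt [-0.001  0.001] -> turn wz 17.4 shift [ -5.2   44.6  -10.29] j6 -2.49 gap 5.35 ft [ 0.02  0.29 -0.64]
```

Jar B weighs next to nothing, so it is empty and goes in the tray's far slot.

{"api": "play_rows", "payload": {
  "plan": [0,0,-2,0,0,5.8,4,0,0,-2,0,0,5.8,4,0,0,-2.4,0,0,5.8,4,-0.4,3.5,0,0,0,0,4,-0.4,3.7,0,0,0,0,4,-0.4,3.7,0,0,0,0,4,-0.4,3.7,0,0,0,0,4,-0.4,3.7,0,0,0,0,4,-0.4,3.7,0,0,0,0,4,-0.5,3.7,0,0,0,0,4,-0.5,3.7,0,0,0,0,4,-0.5,3.7,0,0,0,0,4,-0.5,3.7,0,0,0,0,4,-0.5,3.7,0,0,0,0,4,-0.5,3.2,0,0,0,0,4,0,0,0,0,0,0,4,0,0,0,0,0,0,4]
}}

```text
clock: 12.55
tool_pos: [0.5319, 0.2313, 0.4011]
ee_rot: [0.017, 1.0, -0.0, -0.0]
ft_force: [-0.3, -0.7, -0.1]
finger_gap: 0.627
finger_force: 46.5
```

```bash
python3 -c "
from h import *
to(.534,.231,.317,88)
im=snap('wrist','w3.png')
for z,p in((.163,(-.119,-.074)),(.163,(.119,-.074)),(.118,(.119,-.074)),(.126,(.119,.074)),(.126,(-.119,.074))):
    a=np.radians(-2.1); P=np.array([.46,.249])+[p[0]*np.cos(a)-p[1]*np.sin(a),p[0]*np.sin(a)+p[1]*np.cos(a)]
    q=proj('wrist',(*P,z)); print(p,z,P.round(3),q.round()); cv2.circle(im,tuple(int(v) for v in q),4,(255,0,0),-1)
cv2.imwrite('pics/w3a.png',im[:,:,::-1])
"
```

```text
t 12.6 at [0.5319 0.2313 0.4011] yaw 88.0 tilt [-0.001 -0.   ] -> turn wz 0.0 shift [-0.21 -0.02  8.41] j6 -1.33 gap 5.35 ft [-0.25 -0.7  -0.11]
(-0.119, -0.074) 0.163 [0.338 0.179] [162. -89.]
(0.119, -0.074) 0.163 [0.576 0.171] [190. 258.]
(0.119, -0.074) 0.118 [0.576 0.171] [200. 235.]
(0.119, 0.074) 0.126 [0.582 0.319] [346. 239.]
(-0.119, 0.074) 0.126 [0.344 0.327] [379. -53.]
```

View pics/w3a.png

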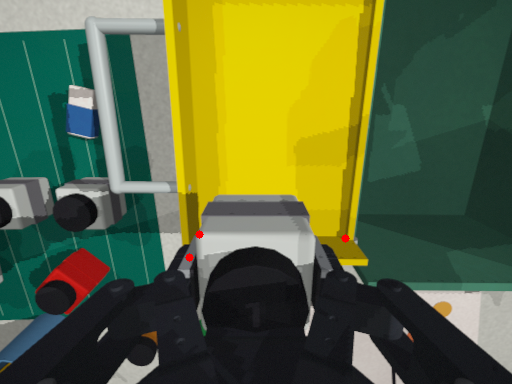

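The wrist view agrees with my tray model to a few mm: inner lip corner at (346,239), inner -y wall corner at (190,258). I lower the jar.

{"api": "play_rows", "payload": {
  "plan": [-0.1,0,2,0,0,0,4,0,0,2,0,0,0,4,0,0,2,0,0,0,4,0,0,1.5,0,0,0,4,0,0,0.8,0,0,0,4,0,0,0,0,0,0,4,0,0,0.1,0,0,0,4,0,0,0,0,0,0,6.5,0,0,0,0,0,0,6.8,0,0,0,0,0,0,6.8,0,0,-1,0,0,0,6.8,0,0,-3,0,0,0,6.8,0,0,-4,0,0,0,8.5,0,0,-3,0,0,0,8.5]
}}

```text
clock: 14.0
tool_pos: [0.5326, 0.2309, 0.431]
ee_rot: [0.018, 1.0, 0.0, 0.001]
ft_force: [-0.5, 0.5, 0.1]
finger_gap: 0.996
finger_force: 0.0
```

```bash
python3 -c "
from h import *
st();jars2()
to(.56,.017,.33,90)
im=snap('top','t2.png')[100:280,120:380]
cv2.imwrite('pics/t2c.png',cv2.resize(im,(780,540))[:,:,::-1])"
```

```text
t 14.0 pos [0.5326 0.2309 0.431 ] rot [[-0.999, 0.035, 0.003], [0.035, 0.999, 0.001], [-0.003, 0.001, -1.0]] ft [-0.53  0.52  0.13] gap 0.996 ff 0.0 j [ 0.21  0.42  1.28 -0.    1.44 -1.33]
xy 721 -268 size 16 56 ang -2.4 n 825
xy 558 -84 size 55 52 ang 0.0 n 1045
xy 547 20 size 57 26 ang -15.8 n 745
xy 431 21 size 32 25 ang -15.9 n 705
t 14.1 at [0.5326 0.2309 0.4358] yaw 88.0 tilt [0.01  0.002] -> turn wz -2.0 shift [ -2.74 -21.39  10.58] j6 -1.33 gap 8.49 ft [-0.36 -0.26  4.67]
```

View pics/t2c.png

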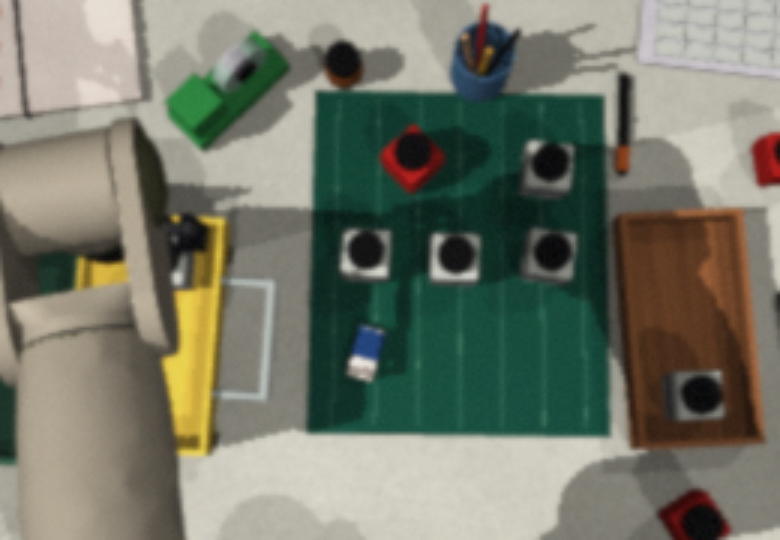

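{"api": "play_rows", "payload": {
  "plan": [-0.4,-3,0,0,0,-2,8.5,-0.4,-3,0.5,0,0,0,8.5,-0.4,-3,1,0,0,0,8.5,-0.4,-3,1,0,0,0,8.5,-0.4,-3,1,0,0,0,8.5,-0.4,-3,2,0,0,0,8.5,-0.3,-3.4,2,0,0,0,8.5,0,0,3,0,0,0,8.5,0,0,3,0,0,0,8.5,0,0,1.4,0,0,0,8.5,0,0,0,0,0,0,8.5]
}}

```text
clock: 15.2
tool_pos: [0.5583, 0.0168, 0.2767]
ee_rot: [0.0, 1.0, 0.0, -0.002]
ft_force: [-1.0, -0.2, -0.2]
finger_gap: 0.997
finger_force: 0.0
```

```bash
python3 -c "
from h import *
print(ray('top',(242,183.3),.078))
wcap(.56,.017)
im=snap('wrist','w4.png')
to(.562,.017,.199,90)"
```

```text
[0.56209411 0.01592008 0.078     ]
pred 257.0 229.0 blob [225, 201, 62, 64, 3091] [255.5 232.9] -> [0.5614 0.0161]
t 15.3 at [0.5589 0.0168 0.2793] yaw 90.0 tilt [ 0. -0.] -> turn wz -0.0 shift [-0.31  0.02  8.03] j6 -1.75 gap 8.5 ft [0.03 0.64 1.57]
```

View pics/w4.png

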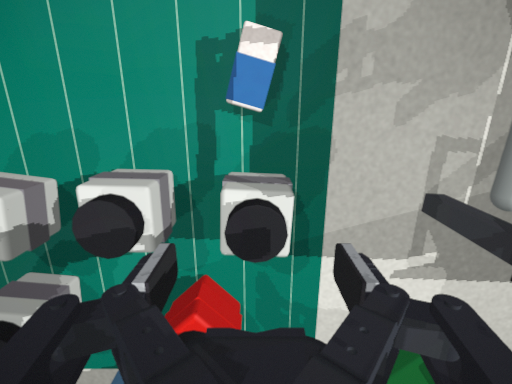

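Jar F, cap at (255,232), stands clear between the fingers.

{"api": "play_rows", "payload": {
  "plan": [-0.2,0,2,0,0,0,8.5,0,0,2,0,0,0,8.5,0,0,2,0,0,0,8.5,0,0,1.4,0,0,0,8.5,0,0,0.6,0,0,0,8.5,0,0,0,0,0,0,4,0,0,0,0,0,0,4,0,0,0,0,0,0,4,0,0,0,0,0,0,4,0,0,0,0,0,0,4,0,0,-2,0,0,0,4,0,0,-3,0,0,0,4,0,0,-3,0,0,0,4,0,0,-3,0,0,0,4,0,0,-3,0,0,0,4,0,0,0,0,0,0,4,0,0,0,0,0,0,4,0,0,0,0,0,0,4]
}}

```text
clock: 17.1
tool_pos: [0.5605, 0.0168, 0.337]
ee_rot: [0.0, 1.0, 0.0, -0.002]
ft_force: [0.1, 0.2, -3.3]
finger_gap: 0.629
finger_force: 42.9
```

```bash
python3 -c "
from h import *
weigh(5)
to(.482,-.3585,.337,93)
to(.46,.235,.40,88)"
```

```text
F [-0.21  0.12 -2.59] [0.32 0.54 0.57]
t 17.4 at [0.5608 0.0167 0.338 ] yaw 90.0 tilt [-0.001  0.   ] -> turn wz -3.0 shift [  9.83 -37.06   0.1 ] j6 -1.75 gap 5.33 ft [ 0.    0.48 -2.23]
t 17.4 at [0.5608 0.0167 0.338 ] yaw 90.0 tilt [-0.001  0.   ] -> turn wz 2.0 shift [10.83 21.46 -6.2 ] j6 -1.75 gap 5.33 ft [ 0.    0.48 -2.23]
```

Jar F weighs about 2.6 N, so it is full and goes in the crate's middle slot.

{"api": "play_rows", "payload": {
  "plan": [0,0,0,0,0,-3,4,0.9,-3.4,0,0,0,0,4,0.9,-3.4,0,0,0,0,4,0.9,-3.4,0,0,0,0,4,0.9,-3.4,0,0,0,0,4,0.9,-3.4,0,0,0,0,4,0.9,-3.4,0,0,0,0,4,0.9,-3.4,0,0,0,0,4,0.9,-3.4,0,0,0,0,4,0.9,-3.4,0,0,0,0,4,0.9,-3.4,0,0,0,0,4,0.8,-3.1,0,0,0,0,4,0,0,3,0,0,0,4,0,0,3,0,0,0,4,0,0,0,0,0,0,4,0,0,0,0,0,0,4]
}}

```text
clock: 18.95
tool_pos: [0.4823, -0.3589, 0.2792]
ee_rot: [-0.026, 1.0, 0.0, -0.0]
ft_force: [-0.6, -0.4, -1.7]
finger_gap: 0.632
finger_force: 43.2
```

```bash
python3 -c "
from h import *
to(.482,-.3585,.207,93)"
```

```text
t 18.9 at [ 0.4823 -0.3589  0.2792] yaw 93.0 tilt [-0.  0.] -> turn wz -0.0 shift [0.03 0.04 7.22] j6 -2.46 gap 5.4 ft [-0.59 -0.37 -1.68]
```

{"api": "play_rows", "payload": {
  "plan": [0,0,2,0,0,0,4,0,0,2,0,0,0,4,0,0,2,0,0,0,4,0,0,0.8,0,0,0,4,0,0,0.4,0,0,0,4,0,0,0,0,0,0,4,0,0,0,0,0,0,7,0,0,0,0,0,0,7,0,0,0,0,0,0,7,0,0,-3,0,0,0,7,0,0,-4,0,0,0,8.5,0,0,-4,0,0,0,8.5,0,0,-1,0,0,0,8.5]
}}

```text
clock: 20.25
tool_pos: [0.4825, -0.3591, 0.3317]
ee_rot: [-0.026, 1.0, -0.003, 0.003]
ft_force: [0.2, -0.1, -0.3]
finger_gap: 0.996
finger_force: 0.0
```

```bash
python3 -c "
from h import *
jars2()
to(.56,-.084,.28,90);to(.563,-.198,.28,82);to(.668,-.197,.28,84)"
```

```text
xy 479 -339 size 22 46 ang 38.7 n 638
xy 720 -268 size 15 58 ang 0.0 n 813
xy 564 -195 size 56 56 ang -7.4 n 1235
xy 670 -193 size 55 56 ang -4.6 n 1048
xy 560 -84 size 55 55 ang 0.0 n 1124
xy 435 19 size 22 31 ang 7.1 n 522
t 20.3 at [ 0.4824 -0.359   0.331 ] yaw 93.0 tilt [ 0.005 -0.005] -> turn wz 3.0 shift [-7.76 27.5   5.1 ] j6 -2.46 gap 8.53 ft [0.67 0.16 1.34]
t 20.3 at [ 0.4824 -0.359   0.331 ] yaw 93.0 tilt [ 0.005 -0.005] -> turn wz 11.0 shift [-5.74 17.07  5.1 ] j6 -2.46 gap 8.53 ft [0.67 0.16 1.34]
t 20.3 at [ 0.4824 -0.359   0.331 ] yaw 93.0 tilt [ 0.005 -0.005] -> turn wz 9.0 shift [-16.76  18.05   5.1 ] j6 -2.46 gap 8.53 ft [0.67 0.16 1.34]
```

{"api": "play_rows", "payload": {
  "plan": [0,0,0,0,0,5.5,8.5,0,0,0,0,0,5.5,8.5,-0.9,2.8,0,0,0,0,8.5,-1,2.8,0,0,0,0,8.5,-1,2.8,0,0,0,0,8.5,-1,2.9,0,0,0,0,8.5,-0.9,2.9,0,0,0,0,8.5,-0.9,2.9,0,0,0,0,8.5,0,0,2.6,0,0,0,8.5,0,0,2.6,0,0,0,8.5,0,0,0,0,0,0,8.5,0,0,0,0,0,0,8.5]
}}

```text
clock: 21.5
tool_pos: [0.5624, -0.1976, 0.2744]
ee_rot: [0.07, 0.998, 0.0, -0.001]
ft_force: [1.0, 0.3, 0.9]
finger_gap: 0.994
finger_force: 0.0
```

```bash
python3 -c "
from h import *
wcap(.563,-.198)
to(.563,-.198,.199,82)"
```

```text
pred 257.0 228.0 blob [224, 198, 63, 65, 3189] [255.1 230. ] -> [ 0.5631 -0.1987]
t 21.6 at [ 0.5626 -0.1977  0.2754] yaw 82.0 tilt [ 0.001 -0.   ] -> turn wz -0.0 shift [-0.04 -0.02  7.64] j6 -1.96 gap 8.49 ft [ 0.82 -1.09  1.19]
```

{"api": "play_rows", "payload": {
  "plan": [0,-0.1,2,0,0,0,8.5,0,0,2,0,0,0,8.5,0,0,2,0,0,0,8.5,0,0,1.1,0,0,0,8.5,0,0,0.5,0,0,0,8.5,0,0,0,0,0,0,4,0,0,0,0,0,0,4,0,0,0,0,0,0,4,0,0,0,0,0,0,4,0,0,0,0,0,0,4,0,0,-2,0,0,0,4,0,0,-3,0,0,0,4,0,0,-3,0,0,0,4,0,0,-3,0,0,0,4,0,0,-3,0,0,0,4,0,0,0,0,0,0,4,0,0,0,0,0,0,4,0,0,0,0,0,0,4]
}}

```text
clock: 23.35
tool_pos: [0.5621, -0.1984, 0.3367]
ee_rot: [0.07, 0.998, 0.001, -0.002]
ft_force: [-0.2, 0.0, -3.1]
finger_gap: 0.632
finger_force: 43.4
```

```bash
python3 -c "
from h import *
weigh(5)
to(.562,-.354,.337,93)
to(.459,.234,.40,88)"
```

```text
F [-0.52 -0.34 -2.67] [0.51 0.3  0.33]
t 23.6 at [ 0.5623 -0.1985  0.3379] yaw 82.0 tilt [-0.001  0.001] -> turn wz -11.0 shift [  0.84 -15.53   0.09] j6 -1.97 gap 5.36 ft [-0.66  0.13 -2.25]
t 23.6 at [ 0.5623 -0.1985  0.3379] yaw 82.0 tilt [-0.001  0.001] -> turn wz -6.0 shift [11.83 42.86 -6.21] j6 -1.97 gap 5.36 ft [-0.66  0.13 -2.25]
```

Jar D is full and goes in the crate's far slot.

{"api": "play_rows", "payload": {
  "plan": [0,0,0,0,0,-5.5,4,0,0,0,0,0,-5.5,4,0.2,-3.1,0,0,0,0,4,0.2,-3.1,0,0,0,0,4,0.2,-3.1,0,0,0,0,4,0.2,-3.1,0,0,0,0,4,0.1,-3.1,0,0,0,0,4,0,0,3,0,0,0,4,0,0,3,0,0,0,4,0,0,0,0,0,0,4,0,0,0,0,0,0,4]
}}

```text
clock: 24.7
tool_pos: [0.5616, -0.3537, 0.2792]
ee_rot: [-0.026, 1.0, 0.0, -0.0]
ft_force: [-0.1, -0.0, -1.5]
finger_gap: 0.625
finger_force: 43.5
```

```bash
python3 -c "
from h import *
to(.562,-.354,.207,93)"
```

```text
t 24.7 at [ 0.5616 -0.3537  0.2792] yaw 93.0 tilt [-0.  0.] -> turn wz -0.0 shift [-0.04 -0.03  7.22] j6 -2.36 gap 5.34 ft [-0.12 -0.03 -1.46]
```

{"api": "play_rows", "payload": {
  "plan": [0,0,2,0,0,0,4,0,0,2,0,0,0,4,0,0,2,0,0,0,4,0,0,0.8,0,0,0,4,0,0,0.4,0,0,0,4,0,0,0,0,0,0,4,0,0,0,0,0,0,7,0,0,0,0,0,0,7,0,0,0,0,0,0,7,0,0,-3,0,0,0,7,0,0,-4,0,0,0,8.5,0,0,-4,0,0,0,8.5,0,0,-1,0,0,0,8.5]
}}

```text
clock: 26.0
tool_pos: [0.5616, -0.3539, 0.3324]
ee_rot: [-0.026, 1.0, -0.003, 0.003]
ft_force: [0.0, 0.2, 0.0]
finger_gap: 0.996
finger_force: 0.0
```

```bash
python3 -c "
from h import *
jars2()
to(.669,-.196,.28,84.5)"
```

```text
xy 324 -330 size 39 47 ang 0.0 n 1071
xy 576 -339 size 28 60 ang -43.5 n 963
xy 720 -268 size 15 58 ang -1.8 n 777
xy 669 -194 size 56 57 ang -5.5 n 1185
xy 560 -84 size 55 55 ang 0.0 n 1119
t 26.1 at [ 0.5616 -0.3538  0.3315] yaw 93.0 tilt [ 0.006 -0.005] -> turn wz 8.5 shift [-9.18 16.74  5.15] j6 -2.36 gap 8.45 ft [ 0.23 -0.03  1.11]
```

{"api": "play_rows", "payload": {
  "plan": [0,0,0,0,0,8.5,8.5,-1.5,2.8,0,0,0,0,8.5,-1.5,2.8,0,0,0,0,8.5,-1.5,2.8,0,0,0,0,8.5,-1.5,2.8,0,0,0,0,8.5,-1.5,2.8,0,0,0,0,8.5,-1.6,2.7,0,0,0,0,8.5,0,0,2.6,0,0,0,8.5,0,0,2.6,0,0,0,8.5,0,0,0,0,0,0,8.5,0,0,0,0,0,0,8.5]
}}

```text
clock: 27.15
tool_pos: [0.668, -0.1964, 0.2745]
ee_rot: [0.048, 0.999, 0.0, -0.0]
ft_force: [1.3, 0.9, 0.6]
finger_gap: 0.995
finger_force: 0.0
```

```bash
python3 -c "
from h import *
wcap(.669,-.196)
to(.669,-.196,.199,84.5)"
```

```text
pred 258.0 229.0 blob [224, 198, 63, 65, 3207] [255.1 229.8] -> [ 0.6686 -0.1975]
t 27.2 at [ 0.6681 -0.1965  0.2756] yaw 84.5 tilt [ 0.001 -0.   ] -> turn wz -0.0 shift [-0.08  0.06  7.66] j6 -1.93 gap 8.49 ft [-0.79 -0.23 -0.94]
```

{"api": "play_rows", "payload": {
  "plan": [0,-0.1,2,0,0,0,8.5,0,0,2,0,0,0,8.5,0,0,2,0,0,0,8.5,0,0,1.1,0,0,0,8.5,0,0,0.5,0,0,0,8.5,0,0,0,0,0,0,4,0,0,0,0,0,0,4,0,0,0,0,0,0,4,0,0,0,0,0,0,4,0,0,0,0,0,0,4,0,0,-2,0,0,0,4,0,0,-3,0,0,0,4,0,0,-3,0,0,0,4,0,0,-3,0,0,0,4,0,0,-3,0,0,0,4,0,0,0,0,0,0,4,0,0,0,0,0,0,4,0,0,0,0,0,0,4]
}}

```text
clock: 29.0
tool_pos: [0.6678, -0.1972, 0.3371]
ee_rot: [0.048, 0.999, 0.001, -0.001]
ft_force: [-0.2, 0.6, 0.5]
finger_gap: 0.628
finger_force: 42.9
```

```bash
python3 -c "
from h import *
weigh(5)
to(.459,.234,.40,88)"
```

```text
F [ 0.41  0.37 -0.58] [0.4  0.41 0.73]
t 29.2 at [ 0.6679 -0.1973  0.338 ] yaw 84.5 tilt [-0.001  0.   ] -> turn wz -3.5 shift [22.39 42.37 -6.2 ] j6 -1.93 gap 5.33 ft [-0.13 -0.12  0.43]
```

Jar C is empty and goes in the tray's middle slot.

{"api": "play_rows", "payload": {
  "plan": [0,0,-3,0,0,-3.5,4,0,0,-3.3,0,0,0,4,1.7,3.3,0,0,0,0,4,1.7,3.3,0,0,0,0,4,1.7,3.3,0,0,0,0,4,1.7,3.3,0,0,0,0,4,1.7,3.3,0,0,0,0,4,1.7,3.3,0,0,0,0,4,1.7,3.3,0,0,0,0,4,1.7,3.3,0,0,0,0,4,1.7,3.3,0,0,0,0,4,1.7,3.3,0,0,0,0,4,1.7,3.3,0,0,0,0,4,1.7,3.3,0,0,0,0,4,2,2.8,0,0,0,0,4,0,0,0,0,0,0,4,0,0,0,0,0,0,4]
}}

```text
clock: 30.95
tool_pos: [0.4589, 0.2347, 0.4017]
ee_rot: [0.017, 1.0, -0.0, 0.0]
ft_force: [0.1, -0.4, -0.9]
finger_gap: 0.625
finger_force: 42.8
```

```bash
python3 -c "
from h import *
to(.459,.232,.318,88)"
```

```text
t 30.9 at [0.4589 0.2347 0.4017] yaw 88.1 tilt [ 0. -0.] -> turn wz 0.1 shift [-0.02 -0.27  8.37] j6 -1.29 gap 5.34 ft [ 0.14 -0.36 -0.89]
```

{"api": "play_rows", "payload": {
  "plan": [0,-0.2,2,0,0,0,4,0,0,2,0,0,0,4,0,0,2,0,0,0,4,0,0,1.5,0,0,0,4,0,0,0.9,0,0,0,4,0,0,0,0,0,0,4,0,0,0,0,0,0,6.5,0,0,0,0,0,0,6.8,0,0,0,0,0,0,6.8,0,0,-1,0,0,0,6.8,0,0,-3,0,0,0,6.8,0,0,-4,0,0,0,8.5,0,0,-3,0,0,0,8.5]
}}

```text
clock: 32.25
tool_pos: [0.4588, 0.2324, 0.4308]
ee_rot: [0.018, 1.0, 0.0, 0.001]
ft_force: [0.7, 0.3, -0.2]
finger_gap: 0.994
finger_force: 0.0
```

```bash
python3 -c "
from h import *
jars2()
to(.56,-.085,.28,90)"
```

```text
xy 564 -336 size 55 25 ang 3.8 n 858
xy 431 20 size 31 25 ang -15.9 n 706
t 32.3 at [0.4589 0.2325 0.4353] yaw 88.0 tilt [0.01  0.002] -> turn wz -2.0 shift [-10.11 -31.75  15.53] j6 -1.29 gap 8.5 ft [ 0.72 -0.63  4.47]
```

{"api": "play_rows", "payload": {
  "plan": [0,0,0,0,0,-2,8.5,-1.1,-3.5,0,0,0,0,8.5,-1.1,-3.5,1,0,0,0,8.5,-1.1,-3.5,1,0,0,0,8.5,-1.1,-3.5,1,0,0,0,8.5,-1.1,-3.5,2,0,0,0,8.5,-1.1,-3.5,2,0,0,0,8.5,-1.1,-3.5,2,0,0,0,8.5,-1.1,-3.5,1,0,0,0,8.5,-1.2,-3.6,0,0,0,0,8.5,0,0,0,0,0,0,8.5,0,0,0,0,0,0,8.5]
}}

```text
clock: 33.5
tool_pos: [0.5589, -0.084, 0.3279]
ee_rot: [0.001, 1.0, 0.0, 0.0]
ft_force: [-0.4, 0.4, 0.5]
finger_gap: 0.996
finger_force: 0.0
```

```bash
python3 -c "
from h import *
wcap(.56,-.085)
to(.56,-.085,.28,90);snap('wrist','w5.png');jars2()"
```

```text
pred 254.0 204.0 blob [228, 177, 49, 51, 1932] [252.2 202.2] -> [ 0.5584 -0.0875]
t 33.5 at [ 0.5587 -0.0832  0.328 ] yaw 90.0 tilt [0. 0.] -> turn wz -0.0 shift [-0.13 -0.18  4.8 ] j6 -1.93 gap 8.5 ft [ 0.53  0.16 -0.32]
xy 492 -340 size 21 42 ang 0.0 n 581
```

View pics/w5.png

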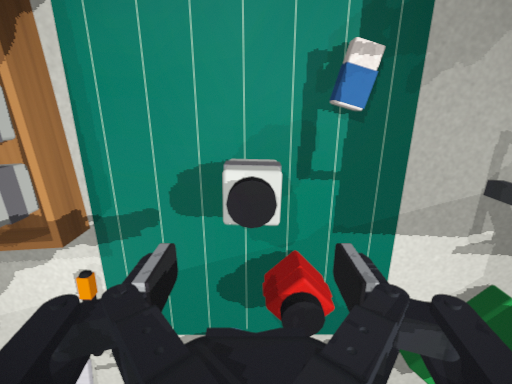

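The last jar, E, is the only white one left on the mat, with its cap at (252,202); the red look-alike is at (300,295).

{"api": "play_rows", "payload": {
  "plan": [0,-0.3,2.5,0,0,0,8.5,0,0,2.5,0,0,0,8.5,0,0,2.5,0,0,0,8.5,0,0,2.5,0,0,0,8.5,0,0,2,0,0,0,8.5,0,0,0.9,0,0,0,8.5,0,0,0,0,0,0,4,0,0,0,0,0,0,4,0,0,0,0,0,0,4,0,0,0,0,0,0,4,0,0,0,0,0,0,4,0,0,-2,0,0,0,4,0,0,-3,0,0,0,4,0,0,-3,0,0,0,4,0,0,-3,0,0,0,4,0,0,-3,0,0,0,4,0,0,0,0,0,0,4,0,0,0,0,0,0,4,0,0,0,0,0,0,4]
}}

```text
clock: 35.55
tool_pos: [0.5586, -0.0866, 0.3376]
ee_rot: [0.0, 1.0, 0.0, -0.001]
ft_force: [0.2, 0.4, -0.1]
finger_gap: 0.626
finger_force: 42.1
```

```bash
python3 -c "
from h import *
weigh(5)
to(.385,.235,.40,88)"
```

```text
F [ 0.27 -0.03 -0.41] [0.2  0.37 0.15]
t 35.8 at [ 0.5589 -0.0867  0.3381] yaw 90.0 tilt [-0.001  0.   ] -> turn wz 2.0 shift [18.5  31.54 -6.19] j6 -1.93 gap 5.37 ft [ 0.04  0.5  -1.2 ]
```

Jar E is empty and goes in the tray's near slot.

{"api": "play_rows", "payload": {
  "plan": [0,0,-3,0,0,2,4,0,0,-3.3,0,0,0,4,1.8,3.1,0,0,0,0,4,1.8,3.1,0,0,0,0,4,1.8,3.1,0,0,0,0,4,1.8,3.1,0,0,0,0,4,1.9,3.2,0,0,0,0,4,1.9,3.2,0,0,0,0,4,1.9,3.2,0,0,0,0,4,1.9,3.2,0,0,0,0,4,1.9,3.2,0,0,0,0,4,1.8,3.1,0,0,0,0,4,0,0,0,0,0,0,4,0,0,0,0,0,0,4]
}}

```text
clock: 37.2
tool_pos: [0.3849, 0.235, 0.4016]
ee_rot: [0.017, 1.0, -0.0, -0.0]
ft_force: [-0.6, -0.6, -1.1]
finger_gap: 0.626
finger_force: 42.2
```

```bash
python3 -c "
from h import *
to(.384,.235,.318,88);snap('wrist','w6.png')"
```

```text
t 37.2 at [0.3849 0.235  0.4016] yaw 88.1 tilt [-0. -0.] -> turn wz 0.1 shift [ 0.09 -0.    8.36] j6 -1.25 gap 5.35 ft [-0.59 -0.6  -1.09]
```

View pics/w6.png

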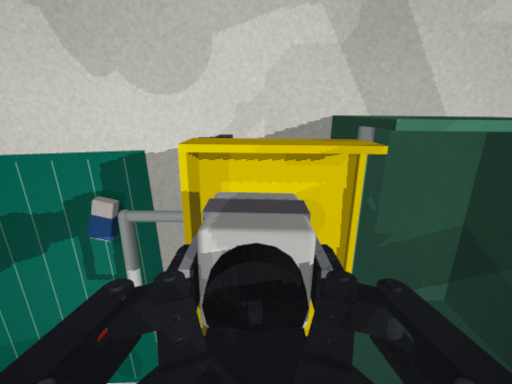

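The held jar hangs inside the tray outline (walls at columns 185 and 360, end wall at row 145) with room to spare, so I lower it.

{"api": "play_rows", "payload": {
  "plan": [0.1,0,2,0,0,0,4,0,0,2,0,0,0,4,0,0,2,0,0,0,4,0,0,1.5,0,0,0,4,0,0,0.9,0,0,0,4,0,0,0,0,0,0,4,0,0,0,0,0,0,6.5,0,0,0,0,0,0,6.8,0,0,0,0,0,0,6.8,0,0,-1,0,0,0,6.8,0,0,-3,0,0,0,6.8,0,0,-4,0,0,0,8.5,0,0,-3,0,0,0,8.5,0,-4,0,0,0,0,8.5,0,-4,0,0,0,0,8.5,0,-4,0,0,0,0,8.5,0,-4,0,0,0,0,8.5,0,-4,0,0,0,0,8.5,0,0,0,0,0,0,8.5,0,0,0,0,0,0,8.5]
}}

```text
clock: 39.25
tool_pos: [0.3769, 0.0345, 0.4283]
ee_rot: [0.019, 1.0, 0.0, 0.0]
ft_force: [-0.6, -0.4, -0.2]
finger_gap: 0.997
finger_force: 0.0
```

```bash
python3 -c "
from h import *
to(.4535,.115,.40,90)
a=snap('top','t3.png')[120:270,70:390];
cv2.imwrite('pics/t3c.png',cv2.resize(a,(800,375))[:,:,::-1])"
```

```text
t 39.2 at [0.3769 0.0345 0.4283] yaw 87.9 tilt [0.001 0.   ] -> turn wz -2.1 shift [-7.66  8.05  2.83] j6 -1.75 gap 8.51 ft [-0.6  -0.39 -0.23]
```

View pics/t3c.png

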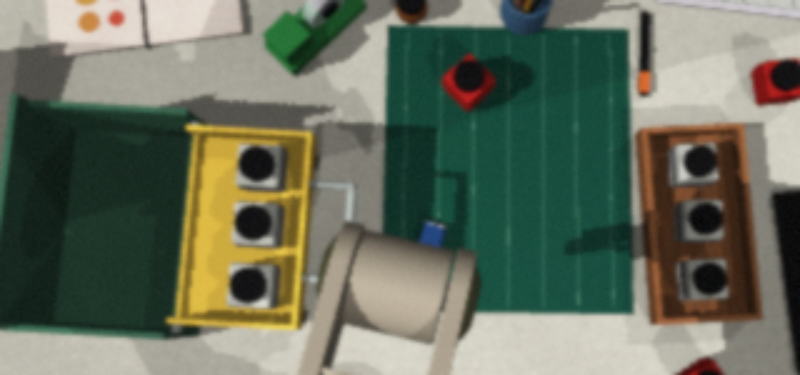

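All six are sorted, three full in the crate and three empty in the tray. Next I find the handle precisely from above.

{"api": "play_rows", "payload": {
  "plan": [-2,2,0.7,0,0,0,4,-2,2,0.7,0,0,0,4,-2,2,0.7,0,0,0,4,-1.9,2.2,0.7,0,0,0,4,0,0,0,0,0,0,4,0,0,0,0,0,0,4]
}}

```text
clock: 39.9
tool_pos: [0.4586, 0.1153, 0.3995]
ee_rot: [0.016, 1.0, -0.0, -0.0]
ft_force: [-0.3, -0.2, 0.6]
finger_gap: 0.474
finger_force: 0.0
```

```bash
python3 -c "
from h import *
to(.4555,.117,.32,88)
im=snap('wrist','w7.png')
for x,y in((.4555,.117),(.396,.119),(.515,.115)): print(proj('wrist',(x,y,.148)).round())"
```

```text
t 39.9 at [0.4586 0.1153 0.3995] yaw 88.1 tilt [-0.001 -0.   ] -> turn wz 0.1 shift [0.31 0.16 7.95] j6 -1.54 gap 4.05 ft [-0.32 -0.19  0.64]
[259. 199.]
[259. 128.]
[259. 260.]
```

View pics/w7.png

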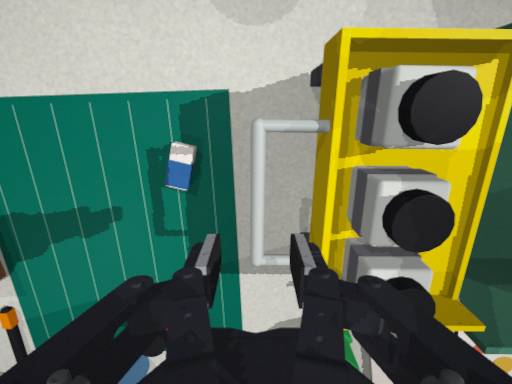

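The bar lies where predicted: column 258, arms at rows 126 and 260. I set up a 20° lean 6 cm short of it.

{"api": "play_rows", "payload": {
  "plan": [0.2,-2.4,1,0,0,0,4,0.2,-2.4,1,0,0,0,4,0.2,-2.4,1,0,0,0,4,0,0,1,-5,0,0,4,0,0,0,-5,0,0,4,0,0,0,-5,0,0,4,0,0,0,-5,0,0,4,0,0,0,0,0,0,4,0,0,0,0,0,0,4]
}}

```text
clock: 40.85
tool_pos: [0.45, 0.0421, 0.3601]
ee_rot: [0.018, 0.985, 0.172, 0.003]
ft_force: [0.2, 0.4, 0.3]
finger_gap: 0.471
finger_force: 0.0
```

```bash
cat >> h.py <<'E'
def hand():
    s=env.read_state(); M=R.from_quat(s['ee_rot']).as_matrix(); p=np.array(s['tool_pos'])
    lean=np.degrees(np.arctan2(-M[1,2],-M[2,2])); g=p+.155*M[:,2]; h=np.array([.4555,.117,.148])
    a=np.radians(-2.1); e=np.array([-np.sin(a),np.cos(a),0]); hinge=h+.215*e-[0,0,.03]
    v=g-hinge; th=np.arctan2(v[2],-(v@e))-np.arctan2(.03,.215)
    print('t',round(s['clock'],2),'lean',lean.round(1),'grasp pt',g.round(4),'r',np.linalg.norm(v).round(4),'theta',th.round(3),'handle in tool cm',(M.T@(h-g)*100).round(2),'j',np.round(s['joints'],2),'ft',np.round(s['ft_force'],1),'gap cm',round(s['finger_gap']*8.54,2))
    c=M.T@(hinge-p)
    for d in (3,-3):
        print(d,'row shift cm',((np.eye(3)-R.from_rotvec([np.radians(d),0,0]).as_matrix())@c*100).round(3))
E
python3 -c "
from h import *
hand()"
```

```text
t 40.85 lean -19.8 grasp pt [0.452  0.0947 0.2143] r 0.2563 theta 0.247 handle in tool cm [-0.27 -0.14  7.  ] j [-0.23  0.2   1.79  0.36  1.25 -1.9 ] ft [0.2 0.4 0.3] gap cm 4.02
3 row shift cm [-0.     1.733 -0.953]
-3 row shift cm [-0.    -1.681  1.042]
```

{"api": "play_rows", "payload": {
  "plan": [-0.3,-0.1,2,0,0,0,4,0,0,2,0,0,0,4,0,0,1.5,0,0,0,4,0,0,1,0,0,0,4,0,0,0.5,0,0,0,4,0,0,0,0,0,0,4,0,0,0,0,0,0,0.5,0,0,0,0,0,0,0.5,0,0,0,0,0,0,0.5,0,0,0,0,0,0,0.5,0,0,0,0,0,0,0.5,0,0,0,0,0,0,0.5,0,0,0,0,0,0,0.5],
  "grip_force": 60
}}

```text
clock: 42.15
tool_pos: [0.4543, 0.0645, 0.2941]
ee_rot: [0.017, 0.985, 0.173, 0.004]
ft_force: [-1.8, -6.0, 1.1]
finger_gap: 0.115
finger_force: 58.4
```

```bash
python3 -c "
from h import *
hand();snap('wrist','w8.png')"
```

```text
t 42.15 lean -19.9 grasp pt [0.4563 0.1172 0.1483] r 0.2169 theta 0.002 handle in tool cm [ 0.08 -0.03  0.02] j [-0.18  0.3   1.85  0.39  1.08 -1.92] ft [-1.8 -6.   1.1] gap cm 0.98
3 row shift cm [ 0.     1.369 -0.968]
-3 row shift cm [ 0.    -1.317  1.038]
```

The bar is gripped, so I start the arc.

{"api": "play_rows", "payload": {
  "plan": [0,0.68,-0.49,1.5,0,0,0.5,0,1.37,-0.97,3,0,0,0.5,0,1.37,-0.97,3,0,0,0.5,0,1.37,-0.97,3,0,0,0.5,0,1.37,-0.97,3,0,0,0.5,0,1.37,-0.97,3,0,0,0.5,0,0.68,-0.49,1.5,0,0,0.5,0,0,0,0,0,0,0.5]
}}

```text
clock: 43.0
tool_pos: [0.4567, 0.1325, 0.369]
ee_rot: [0.017, 1.0, 0.016, 0.001]
ft_force: [-0.0, -7.8, 1.5]
finger_gap: 0.116
finger_force: 59.3
```

```bash
python3 -c "
from h import *
hand()"
```

```text
t 43.0 lean -1.8 grasp pt [0.4572 0.1375 0.2141] r 0.2169 theta 0.32 handle in tool cm [ 0.11 -2.26  6.54] j [ 0.03  0.23  1.7   0.03  1.2  -1.52] ft [-0.  -7.8  1.5] gap cm 0.99
3 row shift cm [ 0.     1.372 -0.966]
-3 row shift cm [ 0.    -1.32   1.037]
```

{"api": "play_rows", "payload": {
  "plan": [0,1.37,-0.97,3,0,0,0.5,0,1.37,-0.97,3,0,0,0.5,0,1.37,-0.97,3,0,0,0.5,0,1.37,-0.97,3,0,0,0.5,0,1.37,-0.97,3,0,0,0.5,0,1.37,-0.97,3,0,0,0.5,0,1.37,-0.97,3,0,0,0.5,0,1.37,-0.97,3,0,0,0.5,0,1.37,-0.97,3,0,0,0.5,0,1.37,-0.97,3,0,0,0.5,0,1.37,-0.97,3,0,0,0.5,0,1.37,-0.97,3,0,0,0.5,0,0.9,-0.65,2,0,0,0.5,0,0.68,-0.49,1.5,0,0,0.5,0,0.68,-0.49,1.5,0,0,0.5,0,0,0,0,0,0,0.5,0,0,0,0,0,0,0.5]
}}

```text
clock: 44.7
tool_pos: [0.4648, 0.3452, 0.4388]
ee_rot: [0.017, 0.943, -0.334, -0.004]
ft_force: [7.5, -2.2, 1.3]
finger_gap: 0.118
finger_force: 59.6
```

```bash
python3 -c "
from h import *
hand();a=snap('scene','s2.png')[60:260,180:400];b=snap('wrist','w9.png')
cv2.imwrite('pics/lift.png',np.hstack([cv2.resize(a,(400,364)),cv2.resize(b,(400,364))])[:,:,::-1])"
```

```text
t 44.7 lean 39.0 grasp pt [0.4618 0.2478 0.3183] r 0.2172 theta 1.035 handle in tool cm [ 0.23  0.53 21.47] j [ 0.51  0.5   1.18 -0.59  1.81 -1.06] ft [ 7.5 -2.2  1.3] gap cm 1.01
3 row shift cm [ 0.     1.375 -0.966]
-3 row shift cm [ 0.    -1.323  1.037]
```

View pics/lift.png

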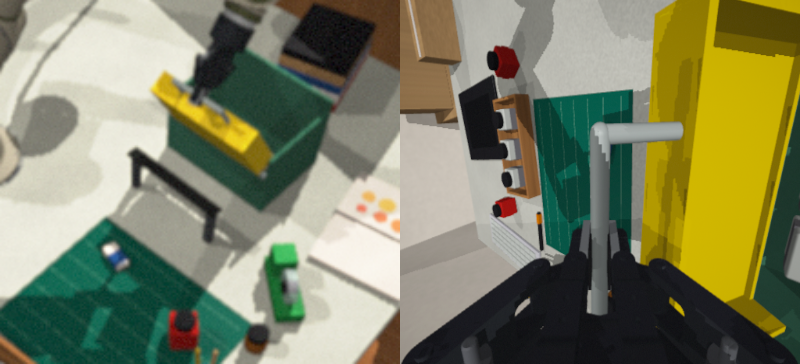

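The tray is nearly up, and the wrist view shows an empty floor at its right side. I go on to the stop.

{"api": "play_rows", "payload": {
  "plan": [0,0.68,-0.49,1.5,0,0,0.5,0,0.46,-0.32,1,0,0,0.5,0,0.46,-0.32,1,0,0,0.5,0,0,0,0,0,0,0.5,0,0,0,0,0,0,0.5]
}}

```text
clock: 45.3
tool_pos: [0.4656, 0.3645, 0.4373]
ee_rot: [0.017, 0.932, -0.362, -0.005]
ft_force: [8.2, -2.1, 2.6]
finger_gap: 0.116
finger_force: 59.8
```

```bash
python3 -c "
from h import *
hand()"
```

```text
t 45.3 lean 42.5 grasp pt [0.4623 0.2599 0.3229] r 0.2172 theta 1.095 handle in tool cm [ 0.24  1.26 22.56] j [ 0.55  0.54  1.13 -0.63  1.87 -1.05] ft [ 8.2 -2.1  2.6] gap cm 0.99
3 row shift cm [ 0.     1.374 -0.967]
-3 row shift cm [ 0.    -1.322  1.037]
```

One more degree against the stop and hold, so everything slides out.

{"api": "play_rows", "payload": {
  "plan": [0,0.23,-0.16,0.5,0,0,0.5,0,0.23,-0.16,0.5,0,0,0.5,0,0,0,0,0,0,0.5,0,0,0,0,0,0,0.5,0,0,0,0,0,0,0.5,0,0,0,0,0,0,0.5]
}}

```text
clock: 45.9
tool_pos: [0.4663, 0.3688, 0.4356]
ee_rot: [0.018, 0.928, -0.372, -0.006]
ft_force: [6.8, -15.4, -2.0]
finger_gap: 0.118
finger_force: 59.2
```

```bash
python3 -c "
from h import *
hand();a=snap('top','t4.png')[130:270,50:250];b=snap('wrist','w10.png')
cv2.imwrite('pics/lift2.png',np.hstack([cv2.resize(a,(400,300)),cv2.resize(b,(400,300))])[:,:,::-1])"
```

```text
t 45.9 lean 43.7 grasp pt [0.4624 0.2618 0.3236] r 0.2172 theta 1.104 handle in tool cm [ 0.17  1.65 22.71] j [ 0.55  0.55  1.12 -0.65  1.88 -1.05] ft [  6.8 -15.4  -2. ] gap cm 1.01
3 row shift cm [ 0.     1.362 -0.973]
-3 row shift cm [ 0.    -1.309  1.043]
```

View pics/lift2.png

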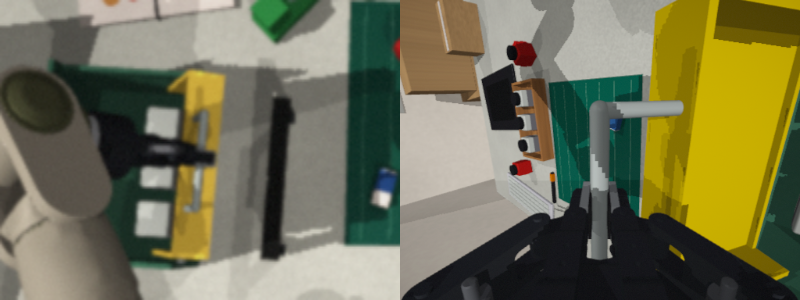

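The tray is on its stop (force rising) and three white jars lie in the bin at (160,125), (158,172) and (152,218). I lower the tray.

{"api": "play_rows", "payload": {
  "plan": [0,-0.66,0.52,-1.5,0,0,0.5,0,-1.32,1.04,-3,0,0,0.5,0,-1.32,1.04,-3,0,0,0.5,0,-1.32,1.04,-3,0,0,0.5,0,-1.32,1.04,-3,0,0,0.5,0,-1.32,1.04,-3,0,0,0.5,0,-1.32,1.04,-3,0,0,0.5,0,-1.32,1.04,-3,0,0,0.5,0,-1.32,1.04,-3,0,0,0.5,0,-1.32,1.04,-3,0,0,0.5,0,-1.32,1.04,-3,0,0,0.5,0,-1.32,1.04,-3,0,0,0.5,0,-1.32,1.04,-3,0,0,0.5,0,-1.32,1.04,-3,0,0,0.5,0,-1.32,1.04,-3,0,0,0.5,0,-1.32,1.04,-3,0,0,0.5,0,-1.32,1.04,-3,0,0,0.5,0,-1.32,1.04,-3,0,0,0.5,0,-0.66,0.52,-1.5,0,0,0.5,0,0,0,0,0,0,0.5]
}}

```text
clock: 48.0
tool_pos: [0.4555, 0.0964, 0.3345]
ee_rot: [0.019, 0.996, 0.092, 0.002]
ft_force: [1.8, -2.1, -0.3]
finger_gap: 0.113
finger_force: 60.5
```

```bash
python3 -c "
from h import *
hand()"
```

```text
t 48.0 lean -10.5 grasp pt [0.4566 0.1247 0.1821] r 0.217 theta 0.161 handle in tool cm [ 0.08 -1.38  3.21] j [-0.08  0.25  1.78  0.2   1.13 -1.7 ] ft [ 1.8 -2.1 -0.3] gap cm 0.97
3 row shift cm [ 0.     1.365 -0.97 ]
-3 row shift cm [ 0.    -1.313  1.04 ]
```

{"api": "play_rows", "payload": {
  "plan": [0,-1.32,1.04,-3,0,0,0.5,0,-1.32,1.04,-3,0,0,0.5,0,-0.88,0.7,-2,0,0,0.5,0,-0.44,0.35,-1,0,0,0.5,0,0,0,0,0,0,0.5,0,0,0,0,0,0,4,0,0,0,0,0,0,4,0,0,0,0,0,0,4,0,0,0,0,0,0,4,0,0,-1,0,0,0,4,0,0,-3,0,0,0,4,0,0,-4,0,0,0,4,0,0,-4,0,0,0,4,0,0,-4,0,0,0,4,0,-4,0,0,0,0,4,0,-4,0,0,0,0,4,0,-4,0,0,0,0,4,0,0,0,0,0,0,4]
}}

```text
clock: 49.8
tool_pos: [0.4479, -0.1033, 0.4049]
ee_rot: [0.02, 0.985, 0.169, 0.002]
ft_force: [-0.4, 0.4, -0.3]
finger_gap: 0.469
finger_force: 0.0
```

```bash
python3 -c "
from h import *
st();im=snap('top','t5.png')[100:290,50:400]
cv2.imwrite('pics/t5c.png',cv2.resize(im,(800,434))[:,:,::-1])"
```

```text
t 49.8 pos [ 0.4479 -0.1033  0.4049] rot [[-0.999, 0.038, 0.011], [0.04, 0.942, 0.334], [0.002, 0.334, -0.943]] ft [-0.38  0.39 -0.26] gap 0.469 ff 0.0 j [-0.54  0.19  1.67  0.3   1.46 -2.13]
```

View pics/t5c.png

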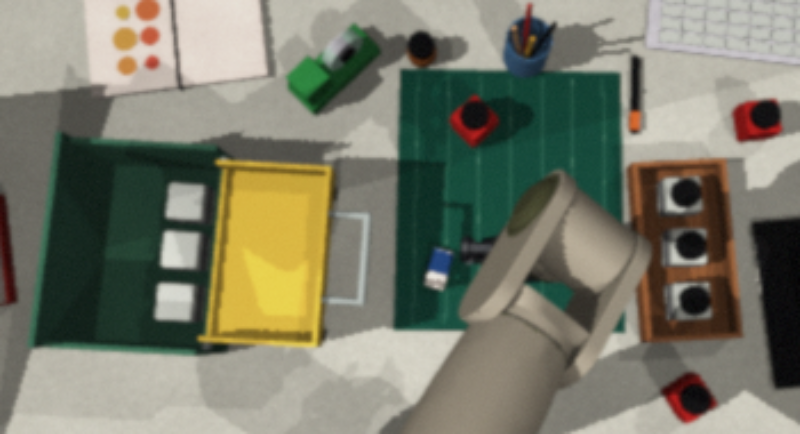

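The tray is level and empty, three jars are in the bin, three are in the crate, and the bystanders are where they were. I hand in.

```bash
python3 -c "
from bench import env
print(env.finish_job())"
```

```text
the job is handed in; nothing more can be done
None
```

The job is done and handed in: the three full jars are in the crate, the three empty ones were tipped into the green bin, and the tray is back down level; the bystanders looked unmoved in the last top view.

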